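Set the round tea timer to three minutes

ROBOT

A 6-joint arm with a two-finger parallel gripper is mounted at the origin on the work surface. World frame = base frame: x ahead of the robot, y to its left, z up, the work surface at z = 0. Lengths are in m, angles in rad, forces in N, time in s.
With the tool pointing down it reaches from about 0.35 to 0.8 m from the base axis. Payload 7.3 kg.
Tool frame: the origin (TCP) lies midway between the tips of the shut fingers; the grasp point (between the pads) lies 19 mm behind it (arm.hold_point_z is the y of the grasp point in the tool frame, in m); y points along the fingers, x is the direction in which the jaws open and shut, and the axes are right-handed (so a half turn about y gives the same grasp; the last joint's range is limited). The gripper opens to 85 mm and grips with 20 to 120 N. Pads are 22 mm wide; open, the fingers measure 114 mm over their backs; the gripper's body (76 mm by 85 mm) begins 54 mm behind the grasp point. The pads swing forward as they close: fully open they stand 13 mm farther back than shut.
Start: joints at [1.084, 0.342, 1.524, -0, 1.275, -0.146], TCP at [0.175, 0.495, 0.231] pointing down, gripper open.
Joint ranges: [-2.53, 2.53], [-0.77, 2.02], [0.04, 2.7], [-1, 4.14], [0.28, 2.66], [-3.11, 3.11]. Speed limits (rad/s): [2.57, 2.57, 3.14, 3.14, 3.14, 3.14].

INTERFACE

Orientations are given as a unit quaternion [x, y, z, w].
In Python, from cell import arm gives the robot as it stands.
- The arm moves only by the tool drive_tool, never from a script. Its argument "targets" is a list that holds one entry, the list of rows, each a list of 5 numbers: the gripper command: -1 is shut, 1 is fully open, values between are in proportion, then the shift along the tool's x, y, z in mm, then the turn about the tool's y in degrees. In form: [[[hand, x, y, z, spin], ...]]. A call has exactly 10 rows; each row is the pose to reach, as a shift and turn from the pose commanded when the call began, along the tool's axes at that moment; what a row does not reach only later rows make up. A row lasts 1/10 s, in which the tool goes at most 50 mm and 8.59 degrees, less where a joint would pass 70% of its speed; a pose out of reach is approached as far as the arm can. A call with a gripper value outside its range is refused whole. The fingers move at their own pace and stop on an object; the grip force is fixed at half the most. Time passes only in rows, so rows that repeat a pose let the fingers close, or fill a call up. It gives the time, the measured TCP pose, the force and the opening at its end, in the units of the state.
- arm.state(): the state, without advancing time (a new reading comes with each control period).
- arm.read_camera(name): name is "scene" or "top" or "wrist"; returns a dict with "img" (384x512x3 uint8, blue, green, red), "vertical_fov" (degrees; the focal length in pixels is half the picture's height over the tangent of half this angle, whatever the lens; pixels are square), "cx", "cy" (the principal point, pixels), "rvec" (rotation vector, rad) and "tvec" (3), from world to camera coordinates, as OpenCV has them; the wrist camera has in their place "T_tool_cam" (4x4, takes a point from camera to tool coordinates, whose origin is the TCP and whose axes are the tool frame's). Camera axes: x right, y down, z forward; pixel columns grow to the right and rows downward; lengths in m; the calibration is good to about 2 mm. A picture is of the moment at which its call begins: read the wrist's pose just before it. There is no depth.
- arm.job_done(): hands the job in, once; it reports no verdict.
Trained networks look in the newest picture that a camera, given by its name, has taken for a name from the list of things; names that differ only in an ending like _2 or _b are one class to them, and where a whole thing is asked for, a point or a joint stands for the part that bears it (a point fixed in the world has none). Each returns a list of dicts, best first, with "conf" (0 to 1); they miss things now and then, are a little off and sometimes report something else, mostly with a low value. They report only what shows in the picture. A call takes as long as a camera call.
- arm.search_frame(camera, query): "box" ([left, top, right, bottom] in pixels, round what is visible of it).
- arm.cut_out(camera, query): "pixels" (384x512 bool, what is visible of it) and "box" ([left, top, right, bottom] in pixels, round what is visible of it).
The state is a dict: "clock": time; "qpos": joint angles; "joint_vel": joint speeds; "tau": joint torques, N m; "tcp_pos": TCP position; "ee_rot": TCP orientation; "wrist_force": force on the tool from outside, world axes, zero at the start; "ft_torque": the same for the moment, N m; "opening": opening from 0.0 (shut) to 1.0 (fully open).
Only numpy, scipy, OpenCV 4.12 (cv2) and the standard library are available. Lean on these libraries where they do the work, as an engineer would, in place of code of your own. Each camera call takes 0.05 s, during which the arm holds its last target. There are 200 camera calls.

TASK

Tea is brewing: set the round-cased timer on the cabinet top. Twist its dial clockwise until the pointer is past the top (six-minute) mark to wind the bell, then back until it points at the middle (three-minute) mark, and let go. Leave the square-cased timer and the porcelain teapot as they are.

Things in the scene. Friction and masses are not known exactly. Their poses are not given: they have to be found in the camera images.
- round_timer_grip (a point): Grip point of the round timer's aluminium dial: disc 68 mm across, 6 mm thick, with an upright fin across its middle, 50 long, 14 thick, 34 mm tall, pinched across its thickness from above. The point is on the dial's vertical axis, 62 mm over the cabinet top, 22 above the disc, 12 below the fin's top. Turns with the dial: x along the fin to the pointer end (black line on fin), y across it, z up.
- round_timer_dial (a joint): Dial angle (rad) of the timer in a round white case, 108 mm across, 34 high, held fast by a magnet. Grows clockwise from above: 0 zero mark, 0.6 middle (three-minute), 1.2 top (six-minute), stop 1.5: long black bars on the case top, on the side away from the robot, short ones each minute (0.2 rad). Starts at 0 to 0.25; light friction (0.04 N m), stays where left.
- square_timer_dial (a joint): Dial angle (rad) of the other timer, alike but for its square white case, 104 mm wide; starts at 0 to 0.15, to be left alone. It stands 26 to 50 cm to the left or right of the round one (they may change places).
- teapot: White porcelain teapot, loose, 132 mm across and 122 mm high with its lid knob; spout and handle reach about 115 mm out to its +y and -y. Stands beyond the timers, near the middle. Origin at the centre of its foot, z up.

How it is judged:
By the outcome, as a careful person would: the job done as asked, in the order asked, and still so for the second after the job is handed in, with the robot touching nothing.
It also fails if it takes over 34 s, if anything falls off the work surface, if the arm or the gripper's body presses on something with over 40 N, if the wrist force passes 120 N, or if a joint passes its speed limit or range.

## Working session

There is one attempt and no reset: what is moved stays moved. The work goes in short steps, Python scripts to look and compute and a tool call to move; the robot and the scene stay as the last step left them, time stands still between calls to the robot, and variables do not carry over. Pictures are saved under pics/ and viewed, about 8 in all and at most 12, crops included, and the job is handed in when it is done.

Besides the shell and the picture viewer there is one more tool, called after "Call:" as name([rows], argument=value, ...), one row to a line, values as JSON. drive_tool: Moves the arm, as the interface text tells. Its arguments: {"type":"object","properties":{"targets":{"type":"array"}},"required":["targets"]}

```bash
mkdir -p pics
python3 - <<'E'
from cell import arm
import cv2,numpy as np
s=arm.state();print({k:np.round(v,3) for k,v in s.items()})
for c in("top","scene"):
    r=arm.read_camera(c);cv2.imwrite(f"pics/{c}1.png",r["img"]);print(c,r["vertical_fov"],r["cx"],r["cy"],r["rvec"],r["tvec"])
    for q in("round_timer_grip","round_timer_dial","square_timer_dial","teapot"):
        print(q,[(np.round(d["box"]),round(d["conf"],2)) for d in arm.search_frame(c,q)[:3]])
a=cv2.imread("pics/top1.png");b=cv2.imread("pics/scene1.png")
cv2.imwrite("pics/both1.png",cv2.resize(np.vstack([a,b]),(400,600)))
print(arm.hold_point_z)
E
```

```text
{'clock': np.float64(0.0), 'qpos': array([ 1.084,  0.343,  1.525, -0.   ,  1.275, -0.146]), 'joint_vel': array([ 0.   , -0.   ,  0.001, -0.001, -0.   , -0.002]), 'tau': array([-1.0000e-03, -4.3369e+01, -2.4600e+01, -0.0000e+00,  8.0000e-03,
       -0.0000e+00]), 'tcp_pos': array([0.175, 0.494, 0.231]), 'ee_rot': array([ 0.578,  0.407, -0.408, -0.577]), 'wrist_force': array([ 0.487, -0.448, -0.228]), 'ft_torque': array([-0.026,  0.014,  0.012]), 'opening': np.float64(0.999)}
top 48.878936637736295 262.13152072422366 191.15641523953295 [ 2.19622703 -2.17382242  0.13970127] [-0.01623158  0.63806435  0.85276842]
round_timer_grip [(array([223.,  94., 331., 156.]), 0.61), (array([137., 246., 172., 278.]), 0.59)]
round_timer_dial [(array([137., 244., 172., 280.]), 0.85)]
square_timer_dial [(array([346., 236., 380., 269.]), 0.84)]
teapot [(array([222.,  93., 329., 154.]), 0.98)]
scene 44.81589482103463 259.53691495134973 202.49251765741533 [ 1.60731466  2.11739651 -0.69563597] [ 0.18479629 -0.45481494  1.43554644]
round_timer_grip [(array([356., 162., 386., 194.]), 0.9)]
round_timer_dial [(array([358., 166., 383., 195.]), 0.88)]
square_timer_dial [(array([183., 135., 208., 162.]), 0.97)]
teapot [(array([185., 230., 283., 283.]), 0.84)]
-0.0187
```

View pics/top1.png

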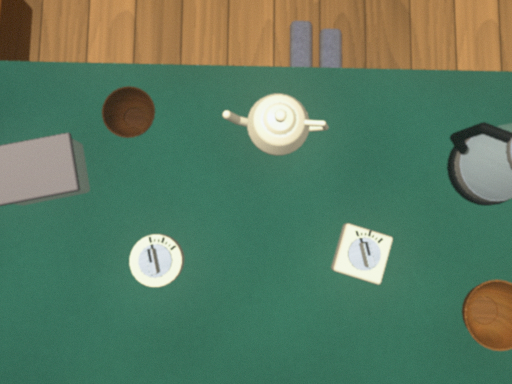

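Round timer at (156,260), square at (362,254), teapot at (280,125). The round dial's pointer is at upper left, near its zero mark. I'll triangulate next.

```bash
cat > h.py <<'E'
import numpy as np,cv2
from cell import arm
from scipy.spatial.transform import Rotation as R
def K(r):
    f=r["img"].shape[0]/2/np.tan(np.radians(r["vertical_fov"]/2)); return np.array([[f,0,r["cx"]],[0,f,r["cy"]],[0,0,1]])
def ext(r,s=None):
    "world->cam 3x4"
    if "rvec" in r: return np.c_[cv2.Rodrigues(np.array(r["rvec"]))[0],r["tvec"]]
    T=np.eye(4);T[:3,:3]=R.from_quat(s["ee_rot"]).as_matrix();T[:3,3]=s["tcp_pos"]
    return np.linalg.inv(T@np.array(r["T_tool_cam"]))[:3]
def plane(r,uv,z,s=None):
    E=ext(r,s);d=E[:,:3].T@np.linalg.solve(K(r),[*uv,1]);c=-E[:,:3].T@E[:,3]
    return c+d*(z-c[2])/d[2]
E
python3 - <<'E'
from h import *
t=arm.read_camera("top");s=arm.read_camera("scene")
P=[]
for r,n in((t,"top"),(s,"scene")):
    m=arm.cut_out(n,"round_timer_dial")[0]; b=m["box"];ys,xs=np.where(m["pixels"]);print(n,b,xs.mean(),ys.mean(),m["conf"]);P.append((xs.mean(),ys.mean()))
    for z in(.034,.045,.06):print(z,plane(r,P[-1],z))
X=cv2.triangulatePoints(K(t)@ext(t),K(s)@ext(s),np.array(P[0]),np.array(P[1]));print((X[:3]/X[3]).ravel())
for q in("teapot","square_timer_dial"):
    m=arm.search_frame("top",q)[0]["box"];print(q,plane(t,((m[0]+m[2])/2,(m[1]+m[3])/2),.05))
st=arm.state();print(R.from_quat(st["ee_rot"]).as_matrix().round(3))
cv2.imwrite("pics/crop.png",cv2.resize(t["img"][220:300,110:200],None,fx=6,fy=6,interpolation=cv2.INTER_CUBIC))
w=arm.read_camera("wrist");print(np.round(w["T_tool_cam"],3),w["vertical_fov"])
E
```

```text
top [140.6, 246.1, 174.2, 281.5] 155.20068415051313 260.3386545039909 0.66
0.034 [0.4936805  0.20721928 0.034     ]
0.045 [0.49440579 0.20482243 0.045     ]
0.06 [0.49539483 0.20155399 0.06      ]
scene [352.6, 164.3, 382.0, 193.9] 369.390625 180.63368055555554 0.56
0.034 [0.49100682 0.21022101 0.034     ]
0.045 [0.50071558 0.20927231 0.045     ]
0.06 [0.51395481 0.20797863 0.06      ]
[0.49359307 0.20853672 0.03635298]
teapot [ 0.77774933 -0.03765252  0.05      ]
square_timer_dial [ 0.5070515  -0.21895467  0.05      ]
[[ 0.334  0.    -0.942]
 [ 0.942  0.     0.334]
 [ 0.    -1.    -0.   ]]
[[ 1.    -0.     0.    -0.   ]
 [-0.    -0.294  0.956 -0.143]
 [-0.    -0.956 -0.294  0.074]
 [ 0.     0.     0.     1.   ]] 62.96293990248358
```

View pics/crop.png

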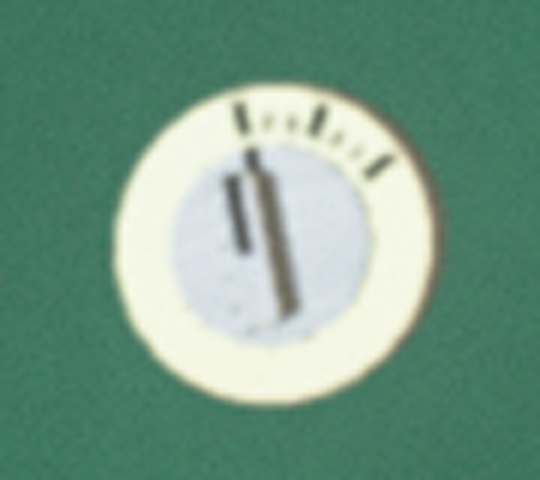

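The long bars sit at crop (240,118) for zero, (319,121) for middle and (380,167) for top. The black line on the fin top points just clockwise of zero. I'll hover above it for a close look.

Call:
drive_tool([
  [[1,-10,4,-25,-2],[1,-28,10,-68,-5],[1,-47,17,-112,-8],[1,-65,24,-157,-12],[1,-84,30,-202,-15],[1,-102,37,-246,-19],[1,-121,44,-291,-22],[1,-139,50,-335,-25],[1,-155,56,-375,-28],[1,-165,60,-397,-30]],
])

```text
clock: 1.85
tcp_pos: [0.4967, 0.2042, 0.1709]
ee_rot: [0.453, 0.543, -0.543, -0.452]
wrist_force: [-0.4, 0.6, 1.1]
opening: 0.996
```

Run:
```python
from h import *
s=arm.state();w=arm.read_camera("wrist")
print(s["clock"],s["tcp_pos"],s["qpos"].round(2),R.from_quat(s["ee_rot"]).as_matrix().round(3))
cv2.imwrite("pics/w1.png",w["img"])
for q in("round_timer_dial","round_timer_grip"):
  for m in arm.cut_out("wrist",q)[:1]:
    b=m["box"];print(q,b,m["conf"],plane(w,((b[0]+b[2])/2,(b[1]+b[3])/2),.04,s))
np.savez("w1.npz",E=ext(w,s),K=K(w))
```

```text
1.85 [0.49674351 0.20415435 0.17085825] [ 0.25  0.42  1.58 -0.    1.14 -1.51] [[-0.181  0.001 -0.983]
 [ 0.983 -0.    -0.181]
 [-0.    -1.    -0.001]]
round_timer_dial [228.4, 140.5, 303.0, 221.7] 0.79 [0.49531232 0.21012117 0.04      ]
round_timer_grip [228.3, 140.9, 301.0, 220.8] 0.74 [0.49525427 0.20914517 0.04      ]
```

View pics/w1.png

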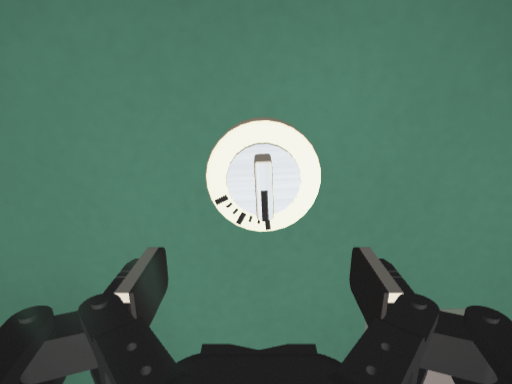

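The round timer is at (264,176), with the fin almost lined up with the tool. I'll rectify the picture to the case-top and fin-top planes to get exact numbers.

```bash
cat >> h.py <<'E'
def rect(img,K_,E,z,c,half=.065,n=520):
    "top view of plane z, up=+x, right=-y, n px"
    g=2*half/n;P=K_@E
    M=np.array([[0,-g,c[0]+half],[-g,0,c[1]+half],[0,0,z],[0,0,1]])
    H=P@M
    return cv2.warpPerspective(img,H,(n,n),flags=cv2.INTER_CUBIC|cv2.WARP_INVERSE_MAP)
def px2w(p,c,half=.065,n=520):
    g=2*half/n;return np.array([c[0]+half-g*p[1],c[1]+half-g*p[0]])
E
python3 - <<'E'
from h import *
d=np.load("w1.npz");img=cv2.imread("pics/w1.png");c=(.495,.207)
a=rect(img,d["K"],d["E"],.034,c);b=rect(img,d["K"],d["E"],.074,c)
green=(a[...,1].astype(int)-a[...,2]>25).astype(np.uint8)
m=cv2.morphologyEx(1-green,cv2.MORPH_OPEN,np.ones((9,9)))
k=max(cv2.findContours(m,0,cv2.CHAIN_APPROX_NONE)[0],key=cv2.contourArea)
print(cv2.fitEllipse(k),px2w(cv2.fitEllipse(k)[0],c))
g=cv2.cvtColor(a,cv2.COLOR_BGR2GRAY);(ex,ey),_,_=cv2.fitEllipse(k)
n,l,st,ce=cv2.connectedComponentsWithStats((g<90).astype(np.uint8)*m)
for i in range(1,n):
    if st[i,4]>80: v=ce[i]-[ex,ey];print("dark34",ce[i].round(),st[i,4],np.hypot(*v).round(),"cw from +x",np.degrees(np.arctan2(v[0],-v[1])).round(1))
g=cv2.cvtColor(b,cv2.COLOR_BGR2GRAY)
n,l,st,ce=cv2.connectedComponentsWithStats((g<90).astype(np.uint8))
for i in range(1,n):
    if st[i,4]>80: 
        ys,xs=np.where(l==i);print("dark74",ce[i].round(),st[i],px2w(ce[i],c),cv2.fitLine(np.c_[xs,ys].astype(np.float32),2,0,.01,.01).ravel())
v=np.hstack([a,b])
for o in(0,520):
    cv2.circle(v,(o+int(ex),int(ey)),3,(0,0,255),-1)
cv2.imwrite("pics/r1.png",cv2.resize(v,(800,400)))
E
```

```text
((258.45025634765625, 263.97625732421875), (423.86578369140625, 432.9294738769531), 167.64633178710938) [0.49400594 0.20738744]
dark34 [229. 144.] 2679 124.0 cw from +x -14.0
dark34 [313.  92.] 601 181.0 cw from +x 17.6
dark34 [398. 152.] 589 179.0 cw from +x 51.2
dark74 [243. 202.] [ 216  135   50  128 1972] [0.50961384 0.21130527] [  0.2745697   0.9615672 242.7789    201.54463  ]
dark74 [315. 156.] [304 138  23  38 442] [0.52088292 0.19323756] [  0.3186918  -0.9478584 315.04977   156.46832  ]
dark74 [388. 208.] [370 193  36  31 431] [0.50793387 0.17510731] [  0.8127494   -0.58261347 387.57077    208.2645    ]
```

View pics/r1.png

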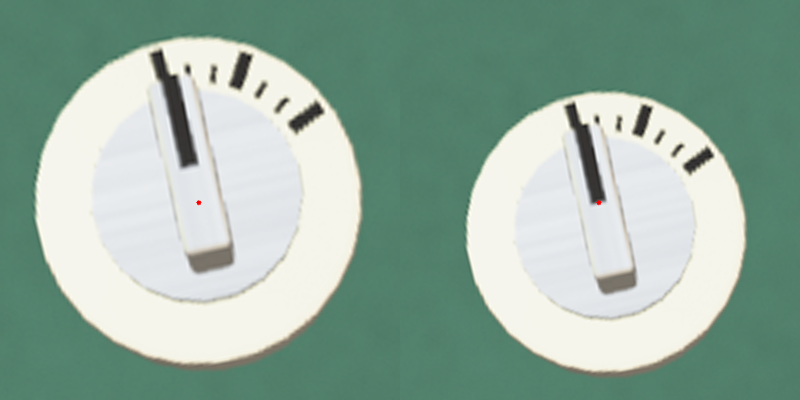

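Call:
drive_tool([
  [[1,3,10,2,-2],[1,3,35,2,-2],[1,3,60,2,-2],[1,3,80,2,-2],[1,3,95,2,-2],[0.6,3,107,2,-2],[0.3,3,114,2,-2],[0.0,3,120,2,-2],[0.0,3,124,2,-2],[0.0,3,124,2,-2]],
])

```text
clock: 3.0
tcp_pos: [0.4919, 0.2093, 0.0472]
ee_rot: [-0.443, -0.551, 0.551, 0.443]
wrist_force: [0.1, -0.3, 0.5]
opening: 0.501
```

Run:
```python
from h import *
s=arm.state();w=arm.read_camera("wrist")
print(s["clock"],s["tcp_pos"],s["qpos"].round(2),s["wrist_force"].round(1),s["opening"],R.from_quat(s["ee_rot"]).as_matrix().round(3))
cv2.imwrite("pics/w2.png",w["img"])
```

```text
3.0 [0.49187157 0.20928082 0.04716665] [ 0.26  0.58  1.72  0.    0.85 -1.53] [ 0.1 -0.3  0.5] 0.5006142441002783 [[-0.216 -0.    -0.976]
 [ 0.976  0.    -0.216]
 [ 0.    -1.     0.   ]]
```

View pics/w2.png

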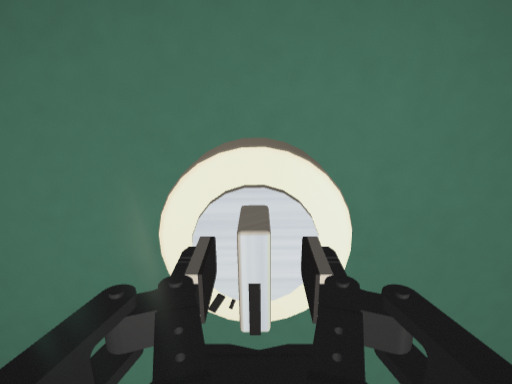

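Run:
```python
from h import *
s=arm.state();w=arm.read_camera("wrist")
p=plane(w,(255,284),.074,s);Rm=R.from_quat(s["ee_rot"]).as_matrix();print(s["tcp_pos"],p,Rm.T@(p-s["tcp_pos"])*1e3)
# disc centre from ellipse
c=(.494,.207);a=rect(w["img"],K(w),ext(w,s),.034,c)
cv2.imwrite("pics/r2.png",a)
a=a.astype(int);m=((a[...,1]-a[...,2]<10)&(a[...,2]>a[...,0]+8)&(a[...,2]>150)).astype(np.uint8)
k=max(cv2.findContours(m,0,cv2.CHAIN_APPROX_NONE)[0],key=cv2.contourArea).reshape(-1,2)
k=k[k[:,1]>300];q=np.linalg.lstsq(np.c_[k,np.ones(len(k))],-(k**2).sum(1),rcond=None)[0];print(px2w(-q[:2]/2,c),len(k),np.sqrt((q[:2]**2).sum()/4-q[2])/4)
```

```text
[0.49212234 0.20928468 0.04751854] [0.49496398 0.20785366 0.074     ] [ -2.0086098  -26.48052255  -2.4774476 ]
[0.47951734 0.2075391 ] 818 37.02082525494116
```

Call:
drive_tool([
  [[0.0,-2,1,-2,0],[0.0,-2,1,-2,0],[-0.5,-2,1,-2,0],[-1,-2,1,-2,0],[-1,-2,1,-2,0],[-1,-2,1,-2,0],[-1,-2,1,-2,0],[-1,-2,1,-2,0],[-1,-2,1,-2,0],[-1,-2,1,-2,0]],
])

```text
clock: 4.1
tcp_pos: [0.4944, 0.2079, 0.0466]
ee_rot: [0.443, 0.552, -0.551, -0.443]
wrist_force: [-2.3, 2.1, 5.3]
opening: 0.153
```

Call:
drive_tool([
  [[-1,0,0,0,3],[-1,0,0,0,7],[-1,0,0,0,11],[-1,0,0,0,15],[-1,0,0,0,19],[-1,0,0,0,23],[-1,0,0,0,27],[-1,0,0,0,31],[-1,0,0,0,34],[-1,0,0,0,36]],
])

```text
clock: 5.1
tcp_pos: [0.4944, 0.2079, 0.0466]
ee_rot: [-0.592, -0.387, 0.387, 0.592]
wrist_force: [-1.8, 2.7, 4.9]
opening: 0.155
```

Forces are low, so I'll continue past the top mark to about 73° of turn in total.

Call:
drive_tool([
  [[-1,0,0,0,3],[-1,0,0,0,8],[-1,0,0,0,13],[-1,0,0,0,18],[-1,0,0,0,23],[-1,0,0,0,28],[-1,0,0,0,32],[-1,0,0,0,35],[-1,0,0,0,37],[-1,0,0,0,37]],
])

```text
clock: 6.1
tcp_pos: [0.4944, 0.2079, 0.0466]
ee_rot: [-0.684, -0.18, 0.179, 0.684]
wrist_force: [-2.4, 1.6, 5.9]
opening: 0.151
```

Run:
```python
from h import *
s=arm.state();t=arm.read_camera("top");w=arm.read_camera("wrist")
Rm=R.from_quat(s["ee_rot"]).as_matrix();print(s["ft_torque"],s["wrist_force"],s["opening"],np.degrees(np.arctan2(Rm[1,0],Rm[0,0]))-90)
a=cv2.resize(t["img"][220:300,110:200],(432,384));cv2.imwrite("pics/w3.png",cv2.resize(np.hstack([w["img"],a]),(800,326)))
```

```text
[ 0.38319204  0.33951337 -0.11732768] [-2.38396146  1.56122384  5.94774084] 0.15099776878938295 -60.58179807482489
```

View pics/w3.png

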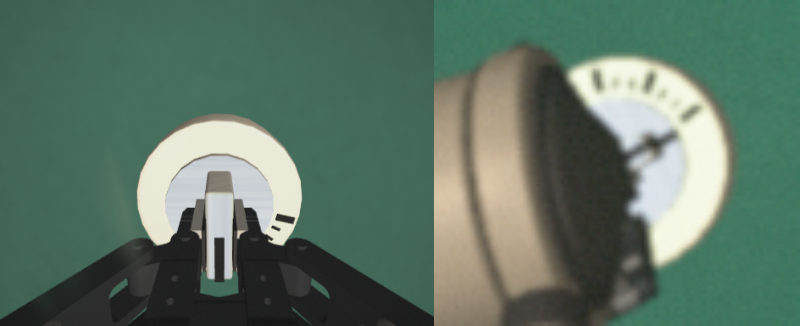

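The top view shows the pointer clockwise past the top bar, about 8.5° beyond it. Now back 43° to the middle mark.

Call:
drive_tool([
  [[-1,0,0,0,-3],[-1,0,0,0,-9],[-1,0,0,0,-15],[-1,0,0,0,-21],[-1,0,0,0,-27],[-1,0,0,0,-33],[-1,0,0,0,-38],[-1,0,0,0,-41],[-1,0,0,0,-43],[-1,0,0,0,-43]],
])

```text
clock: 7.2
tcp_pos: [0.4944, 0.2079, 0.0466]
ee_rot: [-0.57, -0.419, 0.418, 0.57]
wrist_force: [-2.4, 3.4, 6.0]
opening: 0.153
```

Call:
drive_tool([
  [[-1,0,0,0,0],[-0.7,0,0,0,0],[-0.5,0,0,0,0],[-0.2,0,0,0,0],[0.0,0,0,0,0],[0.0,0,0,0,0],[0.0,0,-8,0,0],[0.0,0,-25,0,0],[0.0,0,-50,0,0],[0.2,0,-75,0,0]],
])

```text
clock: 8.2
tcp_pos: [0.4942, 0.2076, 0.1225]
ee_rot: [-0.57, -0.418, 0.418, 0.57]
wrist_force: [0.6, 0.2, -0.0]
opening: 0.595
```

Call:
drive_tool([
  [[1,0,-20,0,0],[1,0,-40,0,0],[1,0,-50,0,0],[1,0,-50,0,0],[1,0,-50,0,0],[1,0,-50,0,0],[1,0,-50,0,0],[1,0,-50,0,0],[1,0,-50,0,0],[1,0,-50,0,0]],
])

```text
clock: 9.2
tcp_pos: [0.4943, 0.2077, 0.1711]
ee_rot: [-0.57, -0.418, 0.418, 0.57]
wrist_force: [0.2, -0.3, -0.6]
opening: 1.002
```

Run:
```python
from h import *
s=arm.state();w=arm.read_camera("wrist");c=(.495,.2075)
print(s["clock"],s["tcp_pos"])
a=rect(w["img"],K(w),ext(w,s),.034,c);b=rect(w["img"],K(w),ext(w,s),.074,c)
np.savez("w4.npz",a=a,b=b)
cv2.imwrite("pics/r4.png",cv2.resize(np.hstack([a,b]),(800,400)))
```

```text
9.2 [0.4943264  0.20767608 0.17111717]
```

View pics/r4.png

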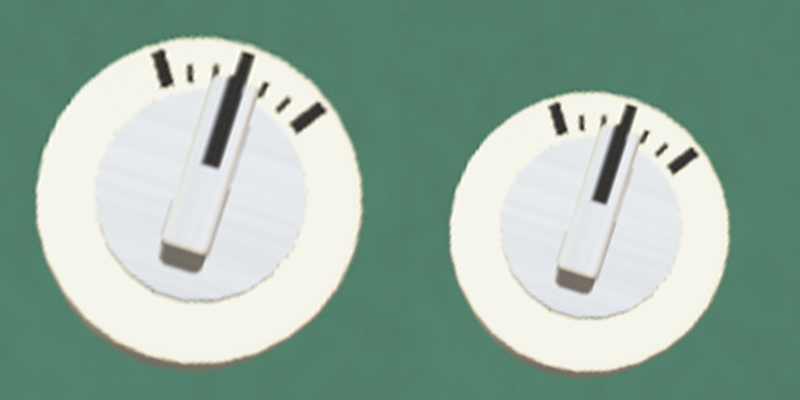

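The pointer line now runs onto the middle bar at left-panel (246,65), and the zero bar (162,69) and top bar (309,117) are both clear. A numeric check of the alignment:

Run:
```python
from h import *
d=np.load("w4.npz");a,b=d["a"],d["b"]
g=cv2.cvtColor(a,cv2.COLOR_BGR2GRAY);e=np.array([0,0.])
m=(a[...,1].astype(int)-a[...,2]<=25).astype(np.uint8);m=cv2.morphologyEx(m,2,np.ones((9,9)))
k=max(cv2.findContours(m,0,1)[0],key=cv2.contourArea).reshape(-1,2);k=k[k[:,1]<260]
q=np.linalg.lstsq(np.c_[k,np.ones(len(k))],-(k**2).sum(1),rcond=None)[0];e=-q[:2]/2;print("case centre",px2w(e,(.495,.2075)),"r mm",np.sqrt((e**2).sum()-q[2])/4)
def comps(x):
    n,l,st,ce=cv2.connectedComponentsWithStats((cv2.cvtColor(x,6)<90).astype(np.uint8))
    for i in range(1,n):
        if st[i,4]>150:
            ys,xs=np.where(l==i);f=cv2.fitLine(np.c_[xs,ys].astype(np.float32),2,0,.01,.01).ravel();f*=1 if f[1]<0 else -1
            v=ce[i]-e;print(ce[i].round(),st[i,4],"bearing",np.degrees(np.arctan2(v[0],-v[1])).round(1),"line dir",np.degrees(np.arctan2(f[0],-f[1])).round(1))
comps(a);print("fin top plane");comps(b)
# fin line only, excluding mark: rows in b
x=cv2.cvtColor(b,6)<70
for r in range(165,262,12):
    xs=np.where(x[r,200:350])[0]+200;print(r,xs.min() if len(xs) else None,xs.max() if len(xs) else None)
```

```text
case centre [0.4948208  0.20778027] r mm 53.05089765593318
[211.  89.] 586 bearing -15.4 line dir -15.1
[296. 146.] 2717 bearing 17.9 line dir 18.5
[400. 152.] 600 bearing 52.5 line dir 52.3
fin top plane
[206. 154.] 431 bearing -26.6 line dir -15.3
[278. 203.] 1993 bearing 18.3 line dir 18.5
[367. 209.] 441 bearing 64.3 line dir 52.3
165 204 297
177 278 319
189 274 289
201 271 286
213 267 282
225 263 278
237 260 274
249 256 270
261 261 266
```

Run:
```python
from h import *
t=arm.read_camera("top")
for q in("teapot","square_timer_dial"):print(q,arm.search_frame("top",q)[0]["box"])
print(arm.state()["wrist_force"],arm.state()["clock"]);print(arm.job_done())
```

```text
teapot [222.7, 94.5, 328.7, 154.5]
square_timer_dial [347.2, 239.0, 379.5, 271.7]
[ 0.16597261  0.11426799 -0.7274156 ] 9.4
the job is handed in; nothing more can be done
None
```

The round timer is set to the three-minute mark, and I handed the job in at 9.4 s. I gripped its dial and turned it clockwise to about 1.35 rad, which is past the six-minute mark and short of the stop. I then turned it back to the middle mark, let go and lifted clear.

- **Dial setting:** in the last close-up the pointer is at about 17–18° and the middle mark at about 18.5°. That puts the dial at roughly 0.58–0.60 rad, so it may be up to 1.5° short of the mark. One line fit read 18.5° for both, but it included the middle bar itself, so it is not an independent check.
- **Past the top mark:** the top camera view showed the pointer clockwise of the six-minute bar, and the tool angle put it about 8.5° beyond.
- **Forces:** the wrist force readings at the end of each move stayed below 8 N.
- **Other items:** the detector boxes for the teapot and square timer were within about 3 pixels of where they started, which is within detector noise. The arm never went near either one.
- **Failed check:** a circle fit for the dial centre, tried before gripping, gave a wrong answer. I ignored it and used the fin position instead.

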